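# Park the index plunger and bring the vial carriage to its stop

## Robot

A 6-joint arm with a two-finger parallel gripper is mounted at the origin on a cart in front of the work surface, level with it; the furniture and walls round the work are solid. World frame = base frame: x ahead of the robot, y to its left, z up, the work surface at z = 0. Lengths are in m, angles in rad, forces in N, time in s.
With the tool pointing down it reaches from about 0.375 to 0.9 m from the base axis. Payload 3.1 kg.
Tool frame: the origin (TCP) lies at the very end of the fingers, on their centre line; the grasp point (between the pads) lies 19 mm behind it; x points along the fingers, z is the direction in which the jaws open and shut, and the axes are right-handed (so a half turn about x gives the same grasp; the last joint's range is limited). The gripper opens to 87 mm and grips with 3 to 60 N. Pads are 19 mm wide; open, the fingers measure 117 mm over their backs; the gripper's body (75 mm by 190 mm) begins 51 mm behind the grasp point.
Start: joints at [1.065, 0.527, 1.433, -0, 1.181, -0.178], TCP at [0.201, 0.592, 0.223] pointing down, gripper open.
Joint ranges: [-3.08, 3.08], [-0.75, 2.2], [0.22, 2.44], [-1.43, 4.57], [0, 2.65], [-2.85, 2.85]. Speed limits (rad/s): [2.79, 2.79, 3.14, 3.14, 3.14, 3.14].

## Interface

Orientations are given as a unit quaternion [x, y, z, w].
In Python, from rig import env gives the robot as it stands. The module is installed in compiled form; this text tells all that it offers.
- The arm moves only by the shell command python3 -m jog 'ROWS' [OPENING] [FORCE]. ROWS is JSON, one flat list of numbers, 4 for each row, row after row: the shift along the world's x, y, z in cm, then the turn about the world's z in degrees. A call has 1 to 20 rows; each row is the pose to reach, as a shift and turn from the pose commanded when the call began; what a row does not reach only later rows make up. A row lasts 1/12 s, in which the tool goes at most 41.7 mm and 7.16 degrees, less where a joint would pass 70% of its speed; a pose out of reach is approached as far as the arm can. A call with a gripper value outside its range is refused whole. OPENING is the opening, from 0 (shut) to 1 (fully open), set as the call begins (- or left out, the last holds). The fingers move at their own pace and stop on an object; FORCE is the grip in N (left out, the last holds). Time passes only in rows, so rows that repeat a pose let the fingers close. It gives the time, the measured TCP pose, the force and the opening at its end, in the units of the state.
- env.state(): the state, without advancing time (a new reading comes with each control period).
- env.get_image(name): name is "side" or "top" or "wrist"; returns a dict with "color" (480x640x3 uint8, red, green, blue), "K" (3x3 intrinsics, pixels), "eye" and "orientation" of the camera in the world; the wrist camera has in their place "hand_eye" (4x4, takes a point from camera to tool coordinates, whose origin is the TCP and whose axes are the tool frame's). Camera axes: x right, y down, z forward; pixel columns grow to the right and rows downward; lengths in m; the calibration is good to about 2 mm. A picture is of the moment at which its call begins: read the wrist's pose just before it. There is no depth.
- env.hand_in(): hands the job in, once; it reports no verdict.
Trained networks look in a picture, given as the dict that the camera call returned (one of the last four; its "shot" number tells which), for a name from the list of things; names that differ only in an ending like _2 or _b are one class to them, and where a whole thing is asked for, a point or a joint stands for the part that bears it (a point fixed in the world has none). Each returns a list of dicts, best first, with "p" (0 to 1); they miss things now and then, are a little off and sometimes report something else, mostly with a low value. They report only what shows in the picture. A call takes as long as a camera call.
- env.outline_of(picture, label): "pixels" (480x640 bool, what is visible of it) and "box" ([left, top, right, bottom] in pixels, round what is visible of it).
The state is a dict: "t": time; "joints": joint angles; "dq": joint speeds; "joint_efforts": joint torques, N m; "tcp_pos": TCP position; "orientation": TCP orientation; "contact_force": force on the tool from outside, world axes, zero at the start; "torque": the same for the moment, N m; "grip_width": finger opening in m.
Only numpy, scipy, OpenCV 4.12 (cv2) and the standard library are available. Lean on these libraries where they do the work, as an engineer would, in place of code of your own. Each camera call takes 0.05 s, during which the arm holds its last target.

## Task

The carriage of the vial reader slide is locked by its sprung index plunger. Pull the plunger's wing knob up, twist it clockwise and ease it down into its rest notch so that it stays retracted when you let go; then slide the carriage by its upright post until it comes up against the screw of the end stop, and leave it there. Work by feel: do not force the plunger or let it snap shut, bring the carriage gently against the stop, and leave the other things on the bench where they are.

Things in the scene. Friction and masses are not known exactly. Their poses are not given: they have to be found in the camera images.
- slide_base: Base of the vial reader slide, fixed to the bench: 180 x 360 mm aluminium plate, top face 16 mm above the bench, with two guide rails and an index strip along its y. Origin: centre of the underside; y is the sliding direction (roughly to the robot's left), x points away from the robot, z up.
- reading_bar (a point): Near end of the reading bar, which reaches from a column at the base's far side over the vials: 145 mm along +x of slide_base from this point, 22 mm wide (with its clamp 65 mm at the column), underside 100 mm and top 122 mm above the bench. Axes as slide_base. Fixed.
- sleeve: Steel sleeve of the index plunger, upright on the carriage, 32 mm across, top about 62 mm above the bench. Origin: on its axis on the carriage's plate, z up. Its crown guides the knob's 4 mm cross key: a deep slot along x (seated, 2 degrees of play), clockwise a flat land, then the rest notch; anticlockwise a tall wall. The crown is a set ring, locked within 2.6 mm of nominal height.
- rest_notch (a point): Point in the rest notch's middle, at radius 12 mm, at the height of the deep slot's floor (the notch's own floor is higher: see plunger). It lies 70 degrees (1.22 rad) clockwise, seen from above, from the deep slot; a wall taller than the plunger's full lift right behind it stops the turn at about 73 degrees. The notch leaves the key about 3 degrees of play. Axes as sleeve.
- knob_grip (a point): A point on the plunger's axis in the knob's wing, 84 mm above the bench when seated; it rises and turns with the knob. The knob is a black upright wing 36 mm long (x of this point), 14 mm thick (y) and 26 mm tall, from 14 mm below to 12 mm above this point, over a 21 mm round hub 12 to 18 mm below it. Its x lies along the cross key.
- plunger (a joint): Lift of the plunger, m: 0 seated. With the crown at nominal height the land is 0.0095 up, the rest notch 0.007 and a hard inner shoulder stops the lift at 0.0111, 1.6 mm above the land; all three shift together with the crown (up to 2.6 mm up or down, not measured: feel for the shoulder). A spring pulls down with 6 N seated, 10.5 N at the nominal shoulder (400 N/m).
- knob (a joint): Turn of the knob, rad: about 0 over the deep slot, growing clockwise seen from above, about 1.22 over the rest notch. Lifted clear of the land it turns freely (under 0.02 N m). The parts are small: keep under 0.1 N m against a wall and under 15 N over the spring against the shoulder.
- carriage (a joint): Position of the carriage along the base's +y, m; 0 at the start. The seated pin leaves it 0.5 mm of play. With the pin out the carriage (a 164 x 140 x 10 mm plate, 0.8 to 1.3 kg in all, top face 34 mm above the bench, with a rack of vials up to 91 mm above the bench) slides with 1 to 2 N of drag and stays where it is left.
- carriage_post (a point): A point on the axis of the carriage's upright round grip post, 76 mm above the bench. The post is a steel rod 15 mm in diameter from 42 to 86 mm above the bench, with a 19 mm head from 88 to 94 mm and a 22 mm foot; it stands at the carriage's near edge, 69 mm from the plunger's axis. Axes as slide_base.
- carriage_nose (a point): Middle of the lower edge of the carriage's leading (+y) end face, the face that meets the head of the stop screw, 24 mm above the bench. Axes as slide_base. Its y in end_stop's frame is minus the distance to the stop's block; the screw's head fills part of that.
- end_stop: Fixed end stop clamped on the base in the carriage's way: a 34 x 26 mm block, 26 mm tall, clamp screw on top. Origin: in the plane of its face towards the carriage, on the base plate; axes as slide_base. A stop screw with a 15 mm rubber-capped head sticks out of that face towards the carriage (-y), by 5 to 17 mm as somebody last set it (not measured: feel for it). Its place on the slide varies.
- timer: Bystander: flat square timer, 62 x 62 x 21 mm, lies to the right of the slide; its origin is at the centre of its underside.
- amber_bottle: Bystander: small amber reagent bottle, 52 mm across, 105 mm tall, behind the slide; its origin is at the centre of its underside.
- reagent_bottle: Bystander: white reagent bottle, 62 mm across, 140 mm tall, behind the slide; its origin is at the centre of its underside.
- tweezers: Bystander: steel tweezers, 128 mm long, lying in front of the slide; its origin is at the centre of its underside.
- marker: Bystander: marker pen, 126 mm long, 14 mm thick, lying in front of the slide; its origin is at the centre of its underside.

How it is judged:
On the way, in this order (a step that is already met when the one before it is completed fails the run):
1. the plunger is parked: retracted, turned into its rest notch and let go (value of joint plunger between 0.003 and 0.0105 m and value of joint knob above 1.05 rad and contact force between the fingers and sleeve below 0.5 N and distance between the grasp point and knob_grip above 0.05 m), for 0.3 s.
2. the carriage has come up against the stop screw (it is felt with at least 1 N) (y of carriage_nose in the frame of end_stop above -0.019 m and contact force between end_stop and anything else above 1 N), for 0.05 s.
At the end, for the whole second after the job is handed in: The plunger is retracted and rests in its notch (lift 3 to 10.5 mm, knob turned by more than 1.05 rad); the carriage, having come up against the stop screw, still stands there at rest (nose less than 19 mm from the stop's block, of which the screw fills 5 to 17 mm) (value of joint plunger between 0.003 and 0.0105 m and value of joint knob above 1.05 rad and y of carriage_nose in the frame of end_stop above -0.019 m and velocity of joint carriage between -0.005 and 0.005 m/s); the robot touches nothing.
It fails at once if the plunger is forced: more than 20 N on its sleeve (yanked against the shoulder, wrenched against the crown, rammed down) (contact force between sleeve and anything else above 20 N).
It fails at once if the plunger is let go and snaps down (faster than 0.35 m/s) (velocity of joint plunger below -0.35 m/s).
It fails at once if the carriage is driven against the end stop, or the stop pushed, with more than 15 N (contact force between end_stop and anything else above 15 N).
It fails at once if a bystander is moved by more than 30 mm (distance of any of timer, amber_bottle, reagent_bottle, tweezers, marker from where it was at the start of the episode above 0.03 m).
It also fails if it takes over 72 s, if anything falls off the work surface, if the arm or the gripper's body presses on something with over 40 N, if the wrist force passes 120 N, or if a joint passes its speed limit or range.

## Working session

There is one attempt and no reset: what is moved stays moved. The work goes in short steps, Python scripts to look and compute and a shell command to move; the robot and the scene stay as the last step left them, time stands still between calls to the robot, and variables do not carry over. Pictures are saved under pics/ and viewed, and the job is handed in when it is done.

```bash
mkdir -p pics
cat > h.py <<'E'
import numpy as np,cv2
from rig import env
from scipy.spatial.transform import Rotation as R
def shot(name,fn=None):
    s=env.state(); p=env.get_image(name)
    if fn: cv2.imwrite('pics/'+fn,p['color'][:,:,::-1])
    return p,s
E
python3 - <<'E'
from h import *
s=env.state()
for k,v in s.items(): print(k,np.round(v,4))
for n in ('side','top','wrist'):
    p,s=shot(n,n+'0.png')
    print(n,[ (k,np.round(p[k],3).tolist()) for k in p if k not in('color',)])
    for l in ['slide_base','sleeve','knob','carriage_post','carriage','end_stop','timer','amber_bottle','reagent_bottle','tweezers','marker']:
        try:
            o=env.outline_of(p,l)
            print(l,[(round(d['p'],2),np.round(d['box']).tolist()) for d in o[:2]])
        except Exception as e: print(l,e)
print(env.state()['t'])
E
```

```text
t 0.0
joints [ 1.0654  0.5285  1.4339 -0.      1.1814 -0.1785]
dq [ 0.0027  0.0005  0.001   0.0001 -0.0018  0.0019]
joint_efforts [-1.00000e-03 -4.40038e+01 -1.76592e+01  6.32000e-02  5.83000e-02
 -2.00000e-04]
tcp_pos [0.2003 0.5913 0.2216]
orientation [-0.4123  0.5754  0.4117  0.574 ]
contact_force [-0.9769 -0.3023 -0.5086]
torque [-0.0068 -0.0115 -0.0397]
grip_width 0.0871
side [('K', [[606.683, 0.0, 315.218], [0.0, 606.683, 245.396], [0.0, 0.0, 1.0]]), ('eye', [0.053, -0.584, 0.658]), ('orientation', [0.831, -0.302, 0.161, -0.439]), ('shot', 1)]
slide_base [(0.8, [197.0, 202.0, 368.0, 310.0]), (0.33, [260.0, 241.0, 371.0, 300.0])]
sleeve []
knob []
carriage_post [(0.75, [260.0, 239.0, 369.0, 299.0])]
carriage [(0.9, [259.0, 243.0, 368.0, 300.0])]
end_stop [(0.78, [255.0, 229.0, 277.0, 255.0])]
timer []
amber_bottle [(0.94, [365.0, 223.0, 401.0, 285.0]), (0.49, [255.0, 240.0, 369.0, 302.0])]
reagent_bottle [(0.67, [299.0, 162.0, 330.0, 234.0]), (0.46, [195.0, 200.0, 373.0, 311.0])]
tweezers []
marker [(0.77, [175.0, 270.0, 193.0, 316.0])]
top [('K', [[517.674, 0.0, 310.098], [0.0,
[... 364 characters left out ...]

carriage [(0.7, [308.0, 230.0, 370.0, 324.0])]
end_stop [(0.81, [248.0, 248.0, 268.0, 261.0]), (0.46, [236.0, 205.0, 392.0, 321.0])]
timer [(0.75, [395.0, 233.0, 431.0, 264.0])]
amber_bottle [(0.55, [329.0, 192.0, 350.0, 218.0])]
reagent_bottle [(0.89, [241.0, 183.0, 273.0, 222.0])]
tweezers []
marker [(0.57, [231.0, 318.0, 282.0, 343.0])]
wrist [('K', [[414.72, 0.0, 316.401], [0.0, 414.72, 241.27], [0.0, 0.0, 1.0]]), ('hand_eye', [[-0.001, -0.243, 0.97, -0.164], [0.0, -0.97, -0.243, 0.064], [1.0, 0.0, 0.001, 0.0], [0.0, 0.0, 0.0, 1.0]]), ('shot', 3)]
slide_base []
sleeve []
knob []
carriage_post []
carriage []
end_stop []
timer []
amber_bottle []
reagent_bottle []
tweezers []
marker []
1.8
```

View images.

Run:
```python
import cv2
a=cv2.imread('pics/top0.png')[170:350,220:440]; cv2.imwrite('pics/top0z.png',cv2.resize(a,None,fx=3.6,fy=3.3,interpolation=2))
b=cv2.imread('pics/side0.png')[150:330,160:420]; cv2.imwrite('pics/side0z.png',cv2.resize(b,None,fx=3,fy=3,interpolation=2))
```

```text
(no output)
```

View pics/top0z.png

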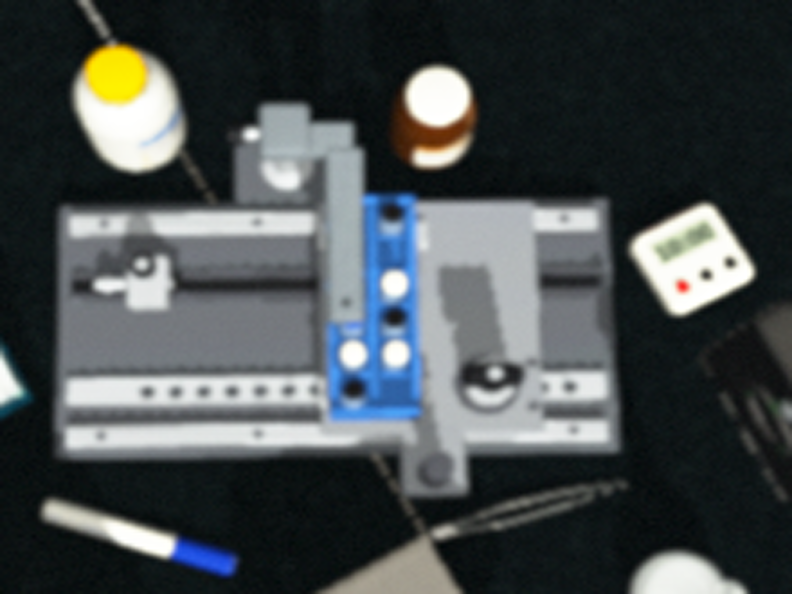

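View pics/side0z.png

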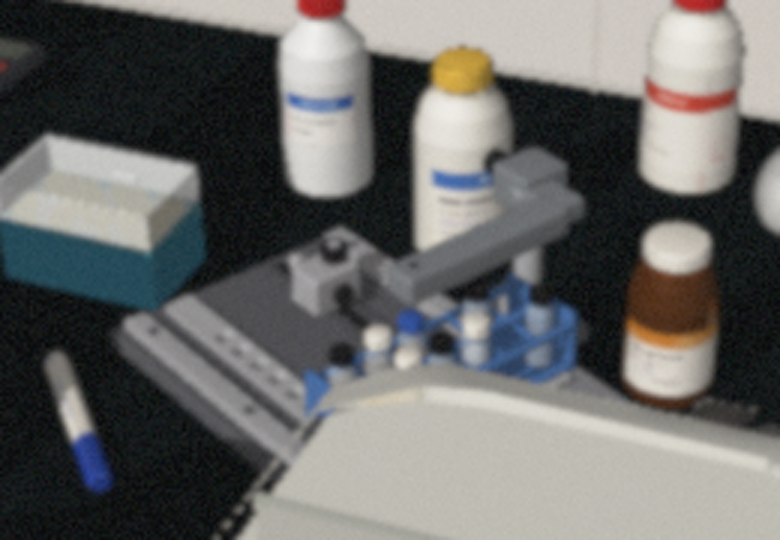

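View pics/top0.png

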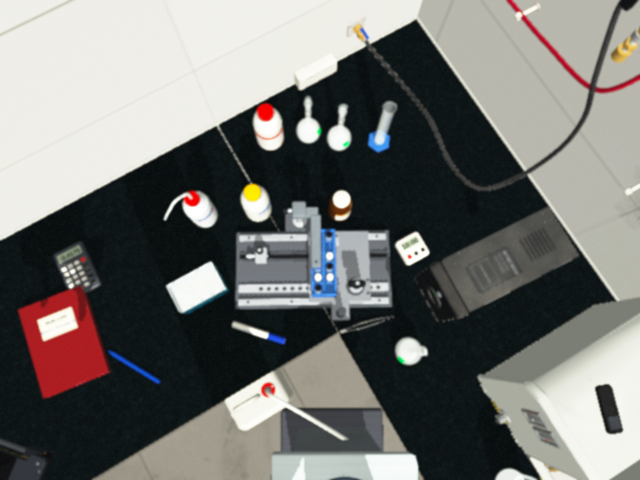

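```bash
cat >> h.py <<'E'
def ray(p,uv,z,s=None):
    K=p['K']; d=np.linalg.inv(K)@np.array([uv[0],uv[1],1.])
    if 'eye' in p and p['eye'] is not None:
        Rm=R.from_quat(p['orientation']).as_matrix(); e=np.array(p['eye'])
    else:
        T=np.eye(4);T[:3,:3]=R.from_quat(s['orientation']).as_matrix();T[:3,3]=s['tcp_pos']
        T=T@np.array(p['hand_eye']); Rm=T[:3,:3];e=T[:3,3]
    d=Rm@d; return e+d*(z-e[2])/d[2]
def proj(p,X,s=None):
    if 'eye' in p and p['eye'] is not None:
        Rm=R.from_quat(p['orientation']).as_matrix(); e=np.array(p['eye'])
    else:
        T=np.eye(4);T[:3,:3]=R.from_quat(s['orientation']).as_matrix();T[:3,3]=s['tcp_pos']
        T=T@np.array(p['hand_eye']); Rm=T[:3,:3];e=T[:3,3]
    c=Rm.T@(np.array(X)-e); q=p['K']@c; return q[:2]/q[2]
E
python3 - <<'E'
from h import *
p=env.get_image('top'); s=env.state()
f=lambda a,b:(220+a/3.6,170+b/3.3)
for n,a,b,z in [('knob',490,376,.096),('post',435,468,.094),('stop',150,283,.042),('stopface',172,283,.042),('barnear',346,322,.122),('carrL',322,420,.034),('carrR',542,430,.034),('baseNR',620,448,.016),('baseNL',57,455,.016),('baseFL',60,205,.016),('baseFR',608,200,.016)]:
    print(n,np.round(ray(p,f(a,b),z),4))
print(R.from_quat(s['orientation']).as_matrix().round(3))
E
```

```text
knob [ 0.5108 -0.0261  0.096 ]
post [0.4514 0.0078 0.094 ]
stop [0.5835 0.1839 0.042 ]
stopface [0.5834 0.1699 0.042 ]
barnear [0.5429 0.0602 0.122 ]
carrL [0.4888 0.0749 0.034 ]
carrR [ 0.4812 -0.0634  0.034 ]
baseNR [ 0.4701 -0.1148  0.016 ]
baseNL [0.4672 0.2438 0.016 ]
baseFL [0.6453 0.2464 0.016 ]
baseFR [ 0.647  -0.1139  0.016 ]
[[ 0.    -0.947  0.321]
 [-0.     0.321  0.947]
 [-1.    -0.    -0.   ]]
```

```bash
python3 -m jog '[1,-2,0,-4, 2.7,-5.5,0,-9, 4.5,-9.1,0,-14, 6.2,-12.7,0,-20, 8,-16.3,0,-26, 9.8,-19.9,0,-32, 11.5,-23.5,0,-38, 13.3,-27.1,0,-44, 15,-30.7,0,-50, 16.8,-34.3,0,-55, 18.6,-37.9,0,-60, 20.3,-41.5,0,-64, 22.1,-45,0,-68, 23.9,-48.6,0,-70, 25.6,-52.2,0,-71.3, 27.4,-55.8,0,-71.3, 29.2,-59.4,0,-71.3, 30,-61,0,-71.3, 30,-61,0,-71.3]' 0.4
python3 - <<'E'
from h import *
p,s=shot('wrist','w1.png'); print(s['tcp_pos'],s['joints'],s['contact_force'],s['grip_width'],s['t'])
p,s=shot('side','side1.png')
E
```

```text
t: 3.43
tcp_pos: [0.5037, -0.0224, 0.2229]
orientation: [0.001, 0.706, -0.003, 0.708]
contact_force: [-0.3, 1.0, 0.3]
grip_width: 0.0347
[ 0.50371991 -0.02239401  0.22292321] [-2.65763681e-01  3.63689610e-01  1.73316661e+00 -1.16765440e-03
  1.04046526e+00 -2.59825806e-01] [-0.34773621  1.0443983   0.33276958] 0.03472970816695039 3.4333
```

View pics/w1.png

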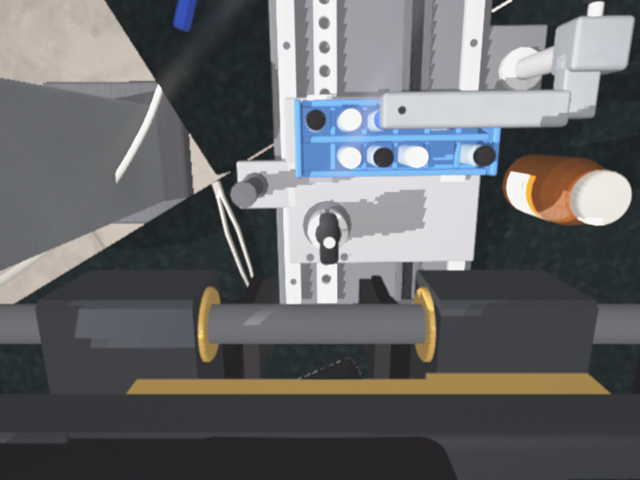

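View pics/side1.png

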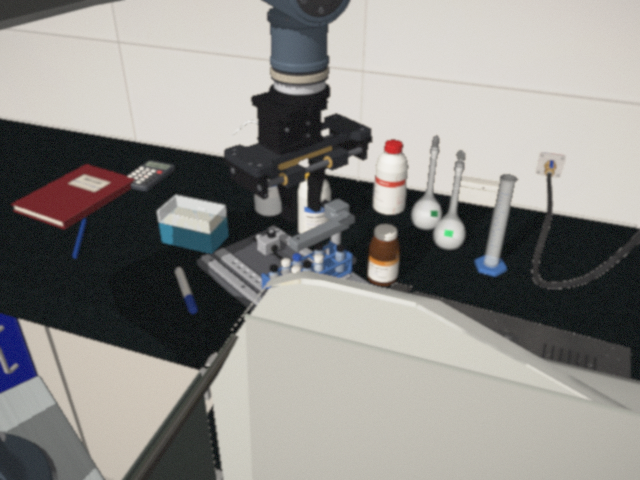

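Run:
```python
from h import *
p,s=shot('wrist')
c=p['color']; g=c.max(2)
cv2.imwrite('pics/w1z.png',cv2.resize(c[150:280,220:420,::-1],None,fx=4,fy=4,interpolation=2))
for uv,z,n in [((330,243),.096,'axis'),((328,212),.096,'wingfar'),((330,262),.096,'wingnear'),((248,188),.094,'post'),((314,235),.096,'l'),((341,235),.096,'r')]:
    print(n,ray(p,uv,z,s).round(4))
for l in ['knob','sleeve','knob_grip']:
    o=env.outline_of(p,l); print(l,[(round(d['p'],2),np.round(d['box']).tolist()) for d in o[:2]])
```

```text
axis [ 0.5118 -0.0262  0.096 ]
wingfar [ 0.5102 -0.0035  0.096 ]
wingnear [ 0.5119 -0.0405  0.096 ]
post [0.4539 0.0133 0.094 ]
l [ 0.5003 -0.0202  0.096 ]
r [ 0.5196 -0.0203  0.096 ]
knob [(0.77, [319.0, 218.0, 343.0, 273.0])]
sleeve [(0.77, [304.0, 206.0, 354.0, 254.0])]
knob_grip [(0.61, [321.0, 220.0, 348.0, 272.0])]
```

View pics/w1z.png

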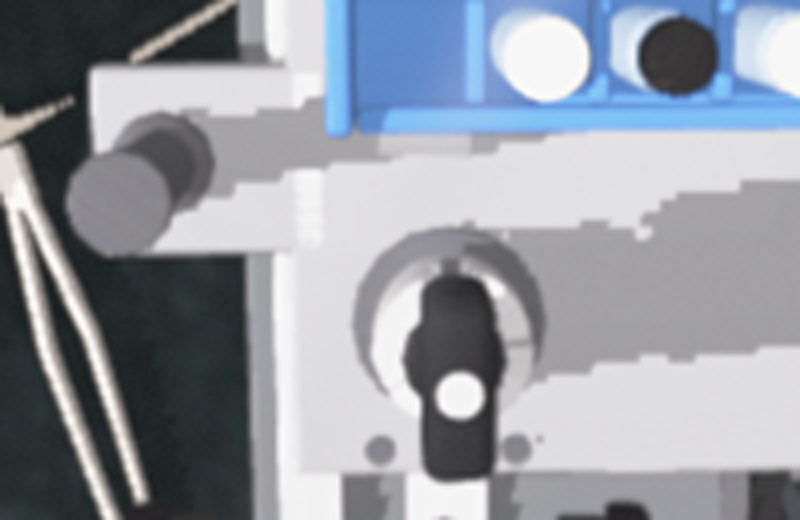

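Run:
```python
from h import *
p,s=shot('wrist')
f=lambda a,b:(220+a/4,150+b/4)
for uv,z,n in [((460,395),.097,'dot'),((459,480),.096,'near'),((457,277),.096,'far'),((422,420),.096,'l'),((497,420),.096,'r'),((450,325),.0625,'sleeve?'),((119,202),.094,'post')]:
    print(n,ray(p,f(*uv),z,s).round(4))
# project model
for y in (-.03,-.028,-.026,-.024): 
  print(y,[(4*(proj(p,X,s)-[220,150])).round() for X in ([.5145,y-.018,.096],[.5145,y+.018,.096],[.5145,y+.018,.07],[.5145,y,.097],[.5145,y+.016,.062],[.5145,y-.016,.062])])
p,s=shot('top')
print(proj(p,[.5145,-.028,.097]),s['tcp_pos'])
```

```text
dot [ 0.5147 -0.0285  0.097 ]
near [ 0.5148 -0.0449  0.096 ]
far [ 0.514 -0.007  0.096]
l [ 0.5079 -0.0334  0.096 ]
r [ 0.5216 -0.0334  0.096 ]
sleeve? [ 0.5142 -0.0232  0.0625]
post [0.454 0.006 0.094]
-0.03 [array([457., 496.]), array([460., 305.]), array([454., 277.]), array([459., 403.]), array([452., 279.]), array([450., 434.])]
-0.028 [array([457., 486.]), array([460., 294.]), array([454., 267.]), array([459., 393.]), array([452., 269.]), array([450., 424.])]
-0.026 [array([457., 475.]), array([460., 283.]), array([454., 257.]), array([459., 382.]), array([452., 259.]), array([451., 415.])]
-0.024 [array([458., 465.]), array([460., 272.]), array([454., 246.]), array([459., 371.]), array([453., 249.]), array([451., 405.])]
[356.96677111 282.17523121] [ 0.49980222 -0.01668841  0.2225984 ]
```

```bash
python3 - <<'E'
from h import *
for i in range(2):
    p,s=shot('wrist',f'w2{i}.png'); c=p['color'].astype(int)
    sub=c[215:285,312:358]; 
    m=(sub.max(2)<75).astype(np.uint8)
    n,lab,st,ce=cv2.connectedComponentsWithStats(m); k=1+np.argmax(st[1:,4])
    x,y,w,h,_=st[k]; print(s['tcp_pos'].round(4),s['orientation'].round(4),'bbox',x+312,y+215,x+312+w,y+215+h)
    mm=lab==k
    for yy in range(y+h-22,y+h-1,4):
        r=np.where(mm[yy])[0]; print(yy+215,r.min()+312,r.max()+313,ray(p,((r.min()+r.max()+1)/2+312-.5,yy+215),.096,s).round(4)[:2], ray(p,(r.min()+311.5,yy+215),.096,s)[0].round(4),ray(p,(r.max()+312.5,yy+215),.096,s)[0].round(4))
    print('near', ray(p,(334.75,y+h+215-.5),.096,s).round(4))
    wm=(sub.min(2)>150)&(np.arange(sub.shape[0])[:,None]>y+h-30)&(np.arange(sub.shape[0])[:,None]<y+h-12)&(np.abs(np.arange(sub.shape[1])-22)<8)
    q=np.argwhere(wm); 
    if len(q): print('dot',q.mean(0)+[215,312],ray(p,(q.mean(0)+[215,312])[::-1],.097,s).round(4))
E
python3 -c "
import cv2
a=cv2.imread('pics/w21.png')[200:290,280:390];cv2.imwrite('pics/w21z.png',cv2.resize(a,None,fx=6,fy=6,interpolation=0))"
```

```text
[ 0.5    -0.0168  0.2226] [-5.000e-04  7.072e-01  6.000e-04  7.070e-01] bbox 323 221 346 271
249 325 344 [ 0.5145 -0.0292] 0.5077 0.5214
253 327 344 [ 0.5153 -0.0322] 0.5091 0.5215
257 326 344 [ 0.515  -0.0352] 0.5084 0.5215
261 326 344 [ 0.515  -0.0383] 0.5084 0.5216
265 327 343 [ 0.5151 -0.0413] 0.5092 0.5209
269 328 343 [ 0.5155 -0.0444] 0.51 0.521
near [ 0.5153 -0.0455  0.096 ]
dot [250.45217391 334.6173913 ] [ 0.515 -0.03   0.097]
[ 0.5002 -0.017   0.2227] [-4.000e-04  7.071e-01  5.000e-04  7.071e-01] bbox 323 221 346 271
249 325 344 [ 0.5147 -0.0294] 0.5078 0.5216
253 326 343 [ 0.5148 -0.0324] 0.5086 0.5209
257 326 343 [ 0.5148 -0.0354] 0.5086 0.521
261 326 343 [ 0.5148 -0.0384] 0.5086 0.521
265 326 343 [ 0.5149 -0.0415] 0.5086 0.5211
269 328 343 [ 0.5156 -0.0446] 0.5101 0.5211
near [ 0.5155 -0.0457  0.096 ]
dot [250.16964286 334.46428571] [ 0.515 -0.03   0.097]
```

View pics/w21z.png

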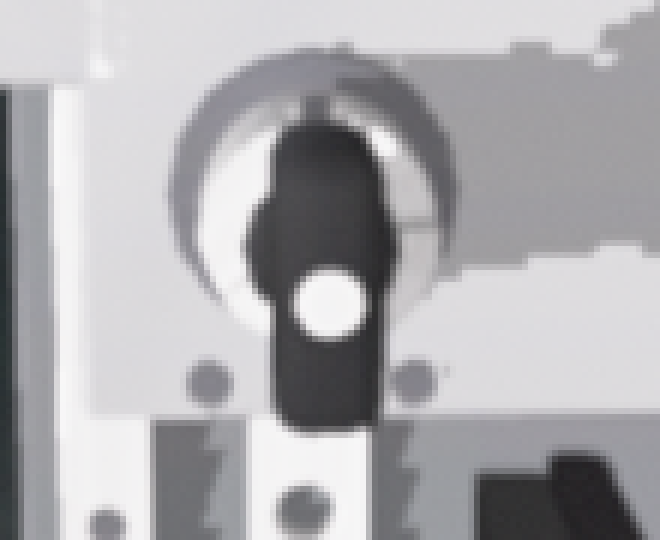

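```bash
python3 -m jog '[0.7,-0.6,-1,0, 1.45,-1.15,-4,0, 1.45,-1.15,-7.5,0, 1.45,-1.15,-10.5,0, 1.45,-1.15,-12.5,0, 1.45,-1.15,-14,0, 1.45,-1.15,-15,0, 1.45,-1.15,-15.3,0, 1.45,-1.15,-15.3,0]' 0.4
python3 - <<'E'
from h import *
p,s=shot('wrist','w3.png');print(s['tcp_pos'],s['contact_force'],s['torque'],s['t'])
p,s=shot('top','top3.png');print(s['tcp_pos'],s['contact_force'])
E
```

```text
t: 4.68
tcp_pos: [0.515, -0.0297, 0.0687]
orientation: [0.0, 0.708, -0.0, 0.707]
contact_force: [0.7, -0.1, -0.4]
grip_width: 0.0348
[ 0.51500433 -0.02967188  0.06868192] [ 0.68007017 -0.12423122 -0.3673876 ] [-0.09923678  0.06389165 -0.04715776] 4.6833
[ 0.51552784 -0.02976101  0.06950142] [-0.49775376 -0.39366611 -0.83202281]
```

View pics/w3.png

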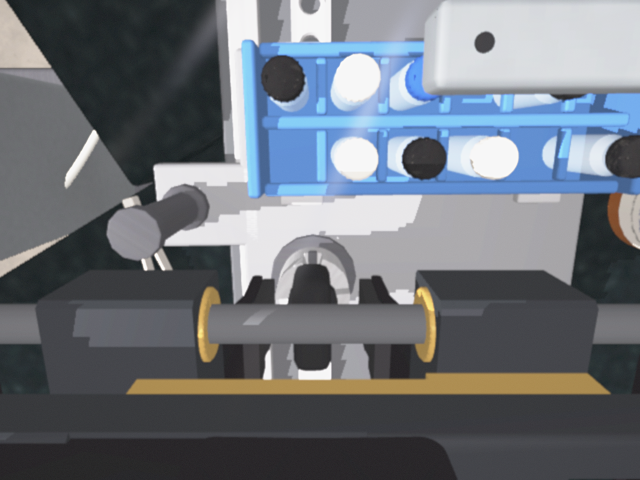

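Run:
```python
import cv2,numpy as np
from h import *
a=cv2.imread('pics/w3.png')[230:380,220:420];cv2.imwrite('pics/w3z.png',cv2.resize(a,None,fx=4,fy=4,interpolation=2))
p,s=shot('wrist')
x,y,z=s['tcp_pos']; print(s['tcp_pos'])
for X in ([x,y-.018,.096],[x,y+.018,.096],[x,y+.018,.07],[x,y,.097],[x-.007,y,.096],[x+.007,y,.096],[x-.0174,y+.0095,z],[x+.0174,y+.0095,z],[x-.0174,y-.0095,z]): print(4*(proj(p,X,s)-[220,230]))
```

```text
[ 0.51584468 -0.02980758  0.07006819]
[366.77323027 562.13603907]
[365.61452499 194.40916582]
[368.1702644  110.94806531]
[366.10194535 388.55408572]
[288.60232936 383.69684059]
[443.80818074 383.57907199]
[201.01058809 189.74669934]
[535.69465419 189.55234919]
[205.82708322 358.66215399]
```

View pics/w3z.png

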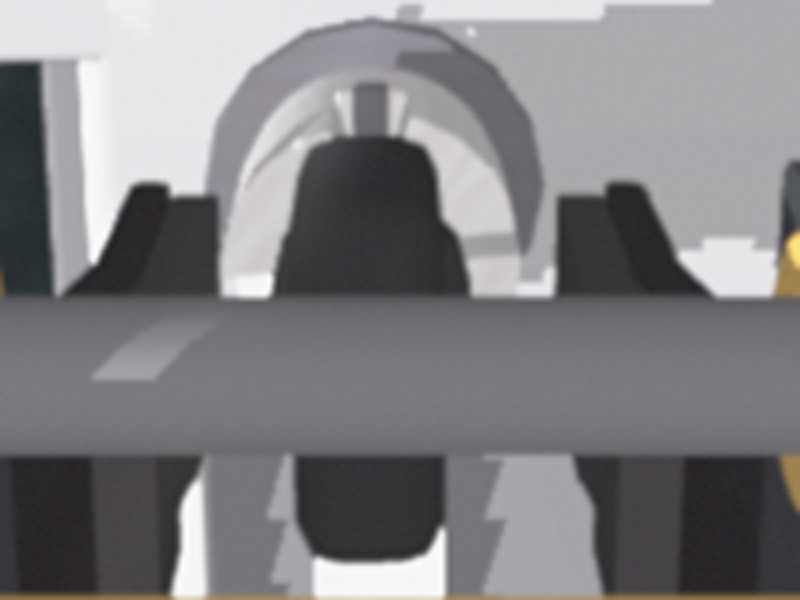

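```bash
python3 -m jog '[-0.1,0,0,0, -0.2,0,0,0, -0.2,0,0,0]' 
python3 -m jog '[0,0,0,0, 0,0,0,0, 0,0,0,0, 0,0,0,0, 0,0,0,0]' 0.1 3
python3 - <<'E'
from h import *
s=env.state();print(s['tcp_pos'],s['contact_force'],s['torque'],s['grip_width'])
p,s=shot('wrist','w4.png');print(s['tcp_pos'],s['contact_force'],s['torque'],s['grip_width'])
a=p['color'][230:380,220:420,::-1];cv2.imwrite('pics/w4z.png',cv2.resize(a,None,fx=4,fy=4,interpolation=2))
E
```

```text
t: 5.08
tcp_pos: [0.5131, -0.0296, 0.0702]
orientation: [0.0, 0.707, -0.0, 0.707]
contact_force: [0.4, 0.7, 0.3]
grip_width: 0.0349
t: 5.5
tcp_pos: [0.5133, -0.0296, 0.0696]
orientation: [0.0, 0.707, -0.0, 0.707]
contact_force: [0.6, -0.6, 1.1]
grip_width: 0.0203
[ 0.51327053 -0.02960835  0.06963466] [ 0.61427424 -0.62319569  1.10533841] [-0.03088853 -0.02584014  0.03559283] 0.02025902374779843
[ 0.51327053 -0.02960835  0.06963466] [ 0.61427424 -0.62319569  1.10533841] [-0.03088853 -0.02584014  0.03559283] 0.02025902374779843
```

View pics/w4z.png

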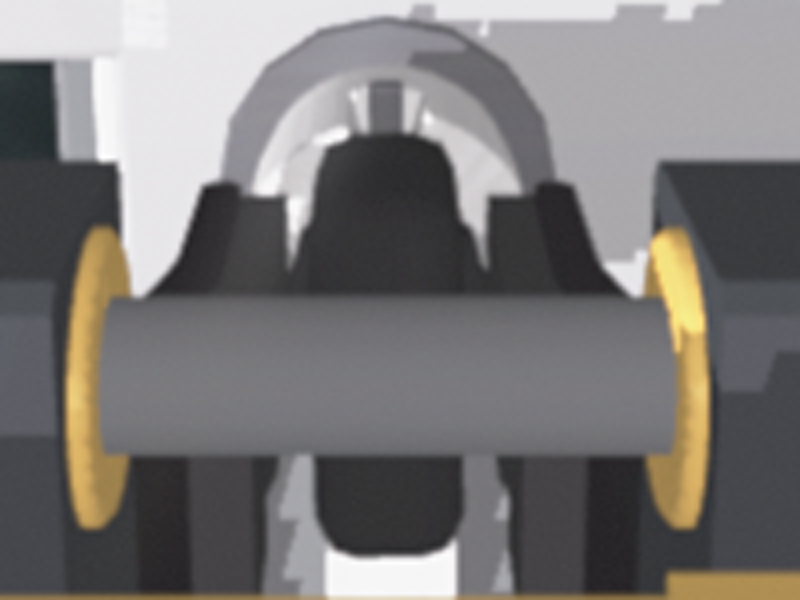

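```bash
python3 -m jog '[0,0.03,0,0, 0,0.03,0,0, 0,0.03,0,0, 0,0.03,0,0, 0,0.03,0,0]' 0 4
python3 -m jog '[0,0,0,0, 0,0,0,0, 0,0,0,0, 0,0,0,0]' 0 16
python3 - <<'E'
from h import *
s=env.state();print(s['tcp_pos'],s['contact_force'],s['torque'],s['grip_width'])
E
```

```text
t: 5.97
tcp_pos: [0.5133, -0.0295, 0.0696]
orientation: [0.0, 0.707, -0.0, 0.707]
contact_force: [-0.4, -2.2, 1.8]
grip_width: 0.0202
t: 6.3
tcp_pos: [0.5133, -0.0294, 0.0696]
orientation: [0.0, 0.707, -0.0, 0.707]
contact_force: [-0.4, -0.9, 2.4]
grip_width: 0.0189
[ 0.51328953 -0.02938662  0.06962958] [-0.41519178 -0.92155731  2.35510793] [-0.39817618  0.01773369  0.02666604] 0.01893193882218823
```

```bash
python3 -m jog '[0,0,0,0, 0,0,0,0, 0,0,0,0, 0,0,0.2,0, 0,0,0.4,0, 0,0,0.4,0]' 0.3 4
python3 -m jog '[0,0,0,0, 0,0,0,0, 0,0,0,0, 0,0,0,0, 0,0,0,0, 0,0,0,0]' 0 4
python3 - <<'E'
from h import *
s=env.state();print(s['tcp_pos'],s['contact_force'],s['torque'],s['grip_width'])
p,s=shot('wrist');print(s['tcp_pos'],s['contact_force'],s['torque'],s['grip_width'])
a=p['color'][230:380,220:420,::-1];cv2.imwrite('pics/w5z.png',cv2.resize(a,None,fx=4,fy=4,interpolation=2))
E
```

```text
t: 6.8
tcp_pos: [0.5132, -0.0292, 0.0738]
orientation: [0.0, 0.707, -0.0, 0.707]
contact_force: [-0.3, -0.4, 0.1]
grip_width: 0.0258
t: 7.3
tcp_pos: [0.5132, -0.0293, 0.0736]
orientation: [0.0, 0.707, -0.0, 0.707]
contact_force: [-0.2, -0.2, -1.1]
grip_width: 0.0139
[ 0.51321675 -0.0293108   0.07356659] [-0.23351088 -0.20053629 -1.06363326] [-0.03348869  0.01974297  0.00337701] 0.013864806746480957
[ 0.51321675 -0.0293108   0.07356659] [-0.23351088 -0.20053629 -1.06363326] [-0.03348869  0.01974297  0.00337701] 0.013864806746480957
```

View pics/w5z.png

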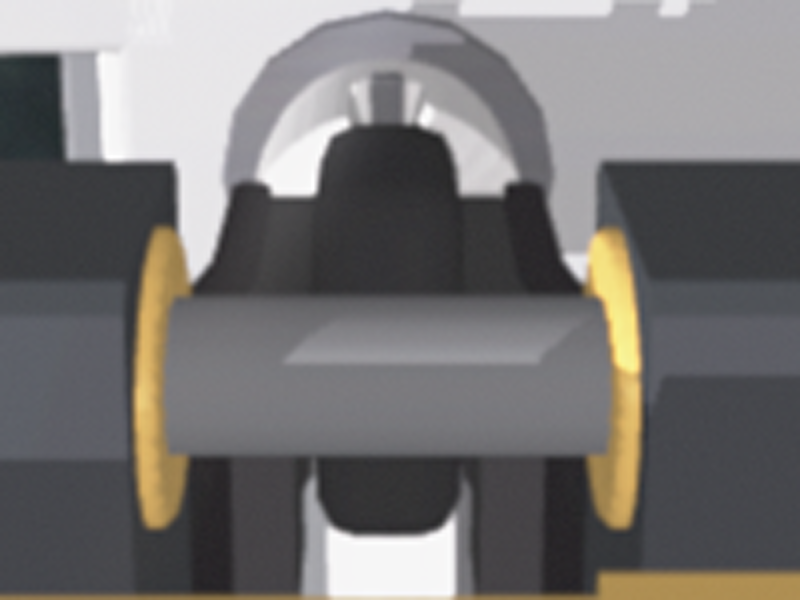

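```bash
python3 - <<'E'
from h import *
p,s=shot('wrist')
x,y,z=s['tcp_pos']
for d in (0,.001,.002): print(d,[(4*(proj(p,X,s)-[220,230])).round() for X in ([x,y+d-.018,.096],[x,y+d+.018,.096])])
E
python3 -m jog '[0,0,0,0, 0,0,0,0, 0,0,0.05,0, 0,0,0.1,0, 0,0,0.1,0]' 0 20
python3 -m jog '[0,0,0.05,0, 0,0,0.1,0, 0,0,0.15,0, 0,0,0.2,0, 0,0,0.2,0]'
```

```text
0 [array([367., 542.]), array([366., 181.])]
0.001 [array([367., 533.]), array([366., 171.])]
0.002 [array([367., 523.]), array([366., 160.])]
t: 7.82
tcp_pos: [0.5132, -0.0293, 0.074]
orientation: [0.0, 0.707, -0.0, 0.707]
contact_force: [2.5, -1.1, -6.3]
grip_width: 0.0136
t: 8.23
tcp_pos: [0.5132, -0.0293, 0.0765]
orientation: [0.0, 0.707, -0.0, 0.707]
contact_force: [2.3, 0.1, -8.1]
grip_width: 0.0136
```

```bash
python3 -m jog '[0,0,0.08,0, 0,0,0.16,0, 0,0,0.24,0, 0,0,0.32,0, 0,0,0.4,0, 0,0,0.4,0]'
python3 -m jog '[0,0,0.05,0, 0,0,0.1,0, 0,0,0.1,0]'
python3 -m jog '[0,0,0.05,0, 0,0,0.05,0]'
```

```text
t: 8.73
tcp_pos: [0.5131, -0.0293, 0.0807]
orientation: [0.0, 0.707, -0.0, 0.707]
contact_force: [2.9, 0.6, -9.6]
grip_width: 0.0136
t: 8.98
tcp_pos: [0.5131, -0.0293, 0.0816]
orientation: [0.0, 0.707, -0.0, 0.707]
contact_force: [2.7, 0.1, -10.1]
grip_width: 0.0139
t: 9.15
tcp_pos: [0.5131, -0.0293, 0.0821]
orientation: [0.0, 0.707, -0.0, 0.707]
contact_force: [3.1, -0.3, -9.8]
grip_width: 0.0133
```

```bash
python3 -m jog '[0,0,0.04,0, 0,0,0.04,0]'
python3 -m jog '[0,0,0.04,0, 0,0,0.04,0]'
python3 -m jog '[0,0,0.04,0, 0,0,0.04,0]'
```

```text
t: 9.32
tcp_pos: [0.5131, -0.0293, 0.0825]
orientation: [0.0, 0.707, -0.0, 0.707]
contact_force: [2.8, 0.0, -10.9]
grip_width: 0.0137
t: 9.48
tcp_pos: [0.5132, -0.0293, 0.0829]
orientation: [0.0, 0.707, -0.0, 0.707]
contact_force: [1.6, 0.0, -9.9]
grip_width: 0.0138
t: 9.65
tcp_pos: [0.5131, -0.0293, 0.0833]
orientation: [0.0, 0.707, -0.0, 0.707]
contact_force: [3.3, 0.4, -10.9]
grip_width: 0.0139
```

```bash
python3 -m jog '[0,0,0.04,0, 0,0,0.04,0]'
python3 -m jog '[0,0,0.04,0, 0,0,0.04,0]'
python3 -m jog '[0,0,0.04,0, 0,0,0.04,0]'
```

```text
t: 9.82
tcp_pos: [0.5131, -0.0293, 0.0837]
orientation: [0.0, 0.707, -0.0, 0.707]
contact_force: [3.2, 0.3, -11.2]
grip_width: 0.0137
t: 9.98
tcp_pos: [0.5131, -0.0293, 0.0841]
orientation: [0.0, 0.707, -0.0, 0.707]
contact_force: [2.9, -0.1, -10.0]
grip_width: 0.0133
t: 10.15
tcp_pos: [0.5131, -0.0293, 0.0845]
orientation: [0.0, 0.707, -0.0, 0.707]
contact_force: [2.3, 0.5, -11.1]
grip_width: 0.0142
```

```bash
python3 -m jog '[0,0,0.03,0, 0,0,0.04,0]'
python3 -m jog '[0,0,0.03,0, 0,0,0.04,0]'
python3 -m jog '[0,0,0.03,0, 0,0,0.04,0]'
```

```text
t: 10.32
tcp_pos: [0.5131, -0.0293, 0.0848]
orientation: [0.0, 0.707, -0.0, 0.707]
contact_force: [3.4, -0.9, -10.8]
grip_width: 0.0137
t: 10.48
tcp_pos: [0.5131, -0.0293, 0.0853]
orientation: [0.0, 0.707, -0.0, 0.707]
contact_force: [2.9, -1.8, -11.2]
grip_width: 0.014
t: 10.65
tcp_pos: [0.5131, -0.0293, 0.0857]
orientation: [0.0, 0.707, -0.0, 0.707]
contact_force: [3.0, 0.8, -12.6]
grip_width: 0.0139
```

```bash
python3 -m jog '[0,0,0.03,0, 0,0,0.04,0]'
python3 - <<'E'
from h import *
p,s=shot('wrist');print(s['tcp_pos'],s['contact_force'])
a=p['color'][230:380,220:420,::-1];cv2.imwrite('pics/w6z.png',cv2.resize(a,None,fx=4,fy=4,interpolation=2))
x,y,z=s['tcp_pos']
for d in (.0,.0115,.0127): print(d,[(4*(proj(p,X,s)-[220,230])).round() for X in ([x,y+.001-.018,.096+d],[x,y+.001+.018,.096+d])])
E
```

```text
t: 10.82
tcp_pos: [0.5131, -0.0293, 0.0861]
orientation: [0.0, 0.707, -0.0, 0.707]
contact_force: [3.6, 0.4, -13.4]
grip_width: 0.0137
[ 0.51311633 -0.02930799  0.08606478] [  3.6193102    0.40418625 -13.39901647]
0.0 [array([368., 468.]), array([367., 130.])]
0.0115 [array([367., 527.]), array([366., 167.])]
0.0127 [array([367., 534.]), array([366., 171.])]
```

View pics/w6z.png

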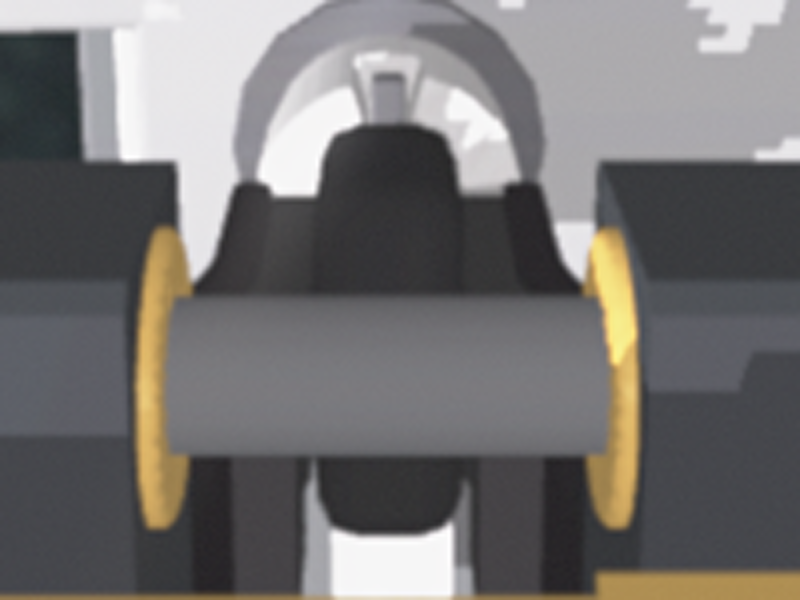

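```bash
python3 -m jog '[0,0,0.03,0, 0,0,0.03,0]'
```

```text
t: 11.03
tcp_pos: [0.5131, -0.0293, 0.0864]
orientation: [0.0, 0.707, -0.0, 0.707]
contact_force: [3.4, -0.3, -13.1]
grip_width: 0.0136
```

```bash
python3 -m jog '[0,0,0.03,0, 0,0,0.03,0]'; python3 -m jog '[0,0,0.03,0, 0,0,0.03,0]'
```

```text
t: 11.2
tcp_pos: [0.5131, -0.0293, 0.0864]
orientation: [0.0, 0.707, -0.0, 0.707]
contact_force: [4.2, 0.2, -15.3]
grip_width: 0.0139
t: 11.37
tcp_pos: [0.5131, -0.0293, 0.0865]
orientation: [0.0, 0.707, -0.0, 0.707]
contact_force: [4.2, -0.7, -19.4]
grip_width: 0.0142
```

```bash
python3 -m jog '[0,0,-0.08,0, 0,0,-0.13,0, 0,0,-0.13,0]'; python3 -m jog '[0,0,0,-3, 0,0,0,-7, -0.02,0,0,-11, -0.03,0,0,-15, -0.04,0.01,0,-20, -0.05,0.01,0,-25, -0.06,0.02,0,-30, -0.06,0.02,0,-30]'
```

```text
t: 11.62
tcp_pos: [0.5131, -0.0293, 0.0859]
orientation: [0.0, 0.707, -0.0, 0.707]
contact_force: [3.4, -0.5, -11.1]
grip_width: 0.0142
t: 12.28
tcp_pos: [0.5132, -0.0293, 0.0861]
orientation: [0.184, 0.682, -0.184, 0.683]
contact_force: [5.2, -0.2, -12.1]
grip_width: 0.0138
```

```bash
python3 -m jog '[0,0,0,-5, -0.01,0.01,0,-10, -0.01,0.02,0,-15, -0.02,0.03,0,-20, -0.02,0.04,0,-25, -0.03,0.05,0,-30, -0.03,0.05,0,-33, -0.03,0.05,0,-33]'
python3 -c "
from h import *
s=env.state();print(s['tcp_pos'],s['contact_force'],s['torque'],R.from_quat(s['orientation']).as_matrix()[:,2])"
```

```text
t: 12.95
tcp_pos: [0.5134, -0.0292, 0.0861]
orientation: [0.369, 0.602, -0.369, 0.604]
contact_force: [5.7, -1.3, -12.8]
grip_width: 0.0142
[ 0.51338098 -0.0292007   0.08614005] [  5.671101    -1.31935305 -12.83360437] [-0.33776399 -0.87531651 -0.00290868] [ 0.45435681 -0.89081707  0.0021988 ]
```

```bash
python3 -m jog '[0.04,-0.03,0,0, 0.07,-0.05,0,0, 0.07,-0.05,0,0]'; python3 -m jog '[0,0,0,-2, 0,0,0,-4, 0,0,0,-4]'
python3 -c "
from h import *
s=env.state();print(s['tcp_pos'],s['contact_force'],s['torque'],R.from_quat(s['orientation']).as_matrix()[:,2])"
```

```text
t: 13.2
tcp_pos: [0.5134, -0.0293, 0.0859]
orientation: [0.369, 0.603, -0.369, 0.603]
contact_force: [4.1, -0.8, -11.5]
grip_width: 0.0137
t: 13.45
tcp_pos: [0.5134, -0.0293, 0.0858]
orientation: [0.39, 0.589, -0.39, 0.59]
contact_force: [5.3, -0.9, -11.1]
grip_width: 0.0135
[ 0.51339379 -0.02927885  0.08584386] [  5.2705038   -0.92834084 -11.05808478] [-0.24796163 -0.87585172 -0.02816542] [ 3.90569715e-01 -9.20572986e-01  8.21259772e-04]
```

```bash
python3 -m jog '[0.02,0,0,-1.5, 0.03,0,0,-3, 0.03,0,0,-3]'; python3 -m jog '[0,0,-0.04,0, 0,0,-0.08,0, 0,0,-0.12,0, 0,0,-0.15,0, 0,0,-0.15,0]'
python3 -c "
from h import *
s=env.state();print(s['tcp_pos'],s['contact_force'],s['torque'],R.from_quat(s['orientation']).as_matrix()[:,2])"
```

```text
t: 13.7
tcp_pos: [0.5135, -0.0293, 0.0858]
orientation: [0.405, 0.579, -0.405, 0.58]
contact_force: [4.7, -0.4, -11.6]
grip_width: 0.0138
t: 14.12
tcp_pos: [0.5134, -0.0292, 0.0842]
orientation: [0.406, 0.579, -0.405, 0.579]
contact_force: [4.7, -2.4, -11.3]
grip_width: 0.0142
[ 0.51344315 -0.02924858  0.08417671] [  4.71337374  -2.35243031 -11.31871012] [-0.35621573 -0.849531    0.03426807] [ 3.42260799e-01 -9.39604887e-01  4.48326221e-04]
```

```bash
python3 -m jog '[0,0,-0.04,0, 0,0,-0.08,0, 0,0,-0.08,0]'; python3 -m jog '[0,0,-0.03,0, 0,0,-0.06,0, 0,0,-0.06,0]'; python3 -m jog '[0,0,-0.03,0, 0,0,-0.06,0, 0,0,-0.06,0]'
```

```text
t: 14.37
tcp_pos: [0.5134, -0.0292, 0.0834]
orientation: [0.406, 0.579, -0.406, 0.579]
contact_force: [4.9, -2.0, -11.1]
grip_width: 0.0139
t: 14.62
tcp_pos: [0.5134, -0.0292, 0.0828]
orientation: [0.406, 0.579, -0.406, 0.579]
contact_force: [4.3, -2.0, -10.5]
grip_width: 0.0136
t: 14.87
tcp_pos: [0.5135, -0.0292, 0.0822]
orientation: [0.406, 0.579, -0.406, 0.579]
contact_force: [4.5, -2.2, -10.9]
grip_width: 0.0136
```

```bash
python3 -m jog '[0,0,-0.03,0, 0,0,-0.05,0, 0,0,-0.05,0]'; python3 -m jog '[0,0,-0.03,0, 0,0,-0.05,0, 0,0,-0.05,0]'; python3 -m jog '[0,0,-0.03,0, 0,0,-0.05,0, 0,0,-0.05,0]'
```

```text
t: 15.12
tcp_pos: [0.5135, -0.0292, 0.0821]
orientation: [0.406, 0.579, -0.406, 0.579]
contact_force: [3.6, -1.7, -4.7]
grip_width: 0.0143
t: 15.37
tcp_pos: [0.5135, -0.0292, 0.082]
orientation: [0.406, 0.579, -0.406, 0.58]
contact_force: [3.0, -1.4, 2.7]
grip_width: 0.0139
t: 15.62
tcp_pos: [0.5136, -0.0292, 0.0819]
orientation: [0.406, 0.579, -0.406, 0.58]
contact_force: [2.1, -0.7, 7.3]
grip_width: 0.0137
```

```bash
python3 -m jog '[0,0,0.04,0, 0,0,0.08,0, 0,0,0.08,0]' - 8; python3 -m jog '[0,0,0,0, 0,0,0,0, 0,0,0,0]' - 3; python3 -m jog '[0,0,0,0, 0,0,0,0, 0,0,0,0, 0,0,0,0]' 0.35
python3 - <<'E'
from h import *
p,s=shot('wrist','w7.png');print(s['tcp_pos'],s['contact_force'],s['grip_width'])
E
```

```text
t: 15.87
tcp_pos: [0.5135, -0.0292, 0.0819]
orientation: [0.406, 0.579, -0.406, 0.579]
contact_force: [1.8, -1.6, 5.2]
grip_width: 0.0137
t: 16.12
tcp_pos: [0.5131, -0.0291, 0.0815]
orientation: [0.406, 0.579, -0.406, 0.579]
contact_force: [2.6, -1.5, 3.6]
grip_width: 0.0142
t: 16.45
tcp_pos: [0.5115, -0.0285, 0.0808]
orientation: [0.405, 0.58, -0.406, 0.578]
contact_force: [0.4, 1.1, 1.2]
grip_width: 0.0285
[ 0.51153955 -0.02849801  0.08076692] [0.38022855 1.0998308  1.17664051] 0.028504624612613855
```

View pics/w7.png

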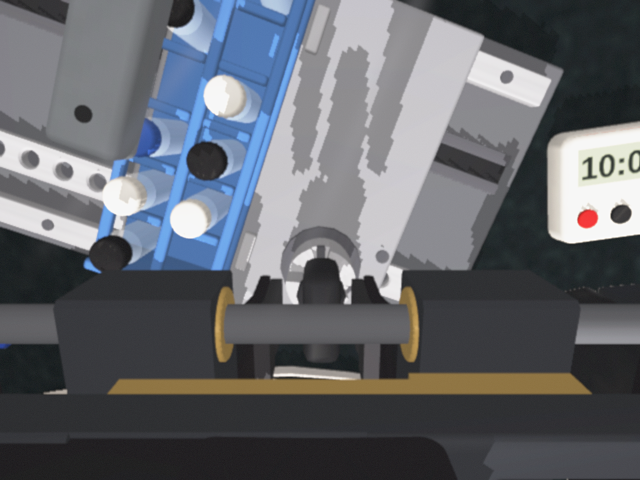

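```bash
python3 -m jog '[0,0,0.5,0, 0,0,2,0, 0,0,4,0, 0,0,6,0, -1,0.6,7.5,-4, -2.5,1.5,8,-9, -4,2.4,8,-14, -5.2,3.1,8,-18, -5.9,3.5,8,-20, -5.9,3.5,8,-20, -5.9,3.5,8,-20, -5.9,3.5,8,-20]' 0.4
python3 - <<'E'
from h import *
p,s=shot('wrist','w8.png');print(s['tcp_pos'],s['contact_force'],s['grip_width'],s['orientation'])
print(proj(p,[.453,.0065,.094],s),proj(p,s['tcp_pos'],s))
E
```

```text
t: 17.5
tcp_pos: [0.4552, 0.0055, 0.1617]
orientation: [0.5, 0.5, -0.5, 0.501]
contact_force: [0.1, 0.5, 0.4]
grip_width: 0.0347
[0.45515186 0.00553528 0.16171965] [0.07741446 0.54745526 0.40858503] 0.03473104783868244 [ 0.50016855  0.49962767 -0.4996682   0.50053501]
[314.74116101 261.35387171] [316.30009159 302.72544386]
```

View pics/w8.png

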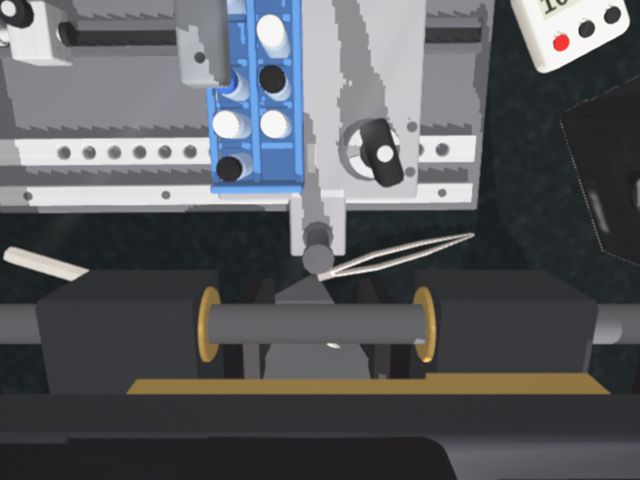

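```bash
python3 -m jog '[0,0,-1,0, 0,0,-2.5,0, 0,0,-4,0, 0,0,-4.5,0, 0,0,-4.5,0]'
```

```text
t: 17.97
tcp_pos: [0.4539, 0.0058, 0.1153]
orientation: [0.5, 0.501, -0.501, 0.499]
contact_force: [-0.4, -0.6, -0.4]
grip_width: 0.0347
```

```bash
python3 -m jog '[0,0.1,-0.5,0, 0.05,0.1,-2,0, 0.05,0.1,-3.5,0, 0.05,0.1,-5,0, 0.05,0.1,-6,0, 0.05,0.1,-6.6,0, 0.05,0.1,-6.9,0, 0.05,0.1,-6.9,0, 0.05,0.1,-6.9,0]'
python3 - <<'E'
from h import *
p,s=shot('wrist','w9.png');print(s['tcp_pos'],s['contact_force'],s['grip_width'])
E
```

```text
t: 18.72
tcp_pos: [0.4552, 0.0068, 0.0478]
orientation: [0.5, 0.5, -0.5, 0.5]
contact_force: [0.3, -0.1, -0.8]
grip_width: 0.0347
[0.45518717 0.0068236  0.04784878] [ 0.25427814 -0.13150855 -0.78853153] 0.03466580031772845
```

View pics/w9.png

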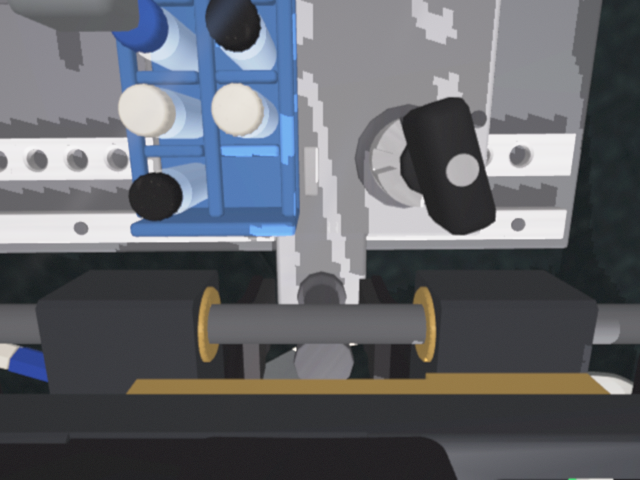

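```bash
python3 -m jog '[0,0,0,0, 0,0,0,0, 0,0,0,0, 0,0,0,0, 0,0,0,0, 0,0,0,0]' 0 5
python3 - <<'E'
from h import *
s=env.state();print(s['tcp_pos'],s['contact_force'],s['torque'],s['grip_width'])
p,s=shot('top'); 
a=p['color'][170:350,220:440,::-1]; cv2.imwrite('pics/top9z.png',cv2.resize(a,None,fx=3.6,fy=3.3,interpolation=2))
E
```

```text
t: 19.27
tcp_pos: [0.455, 0.0068, 0.0477]
orientation: [0.5, 0.5, -0.5, 0.5]
contact_force: [-0.8, -0.5, 3.4]
grip_width: 0.0183
[0.45498717 0.00681453 0.04773808] [-0.80125627 -0.50653253  3.3916113 ] [-0.14106384  0.20916777 -0.01115197] 0.018259416900185975
```

View pics/top9z.png

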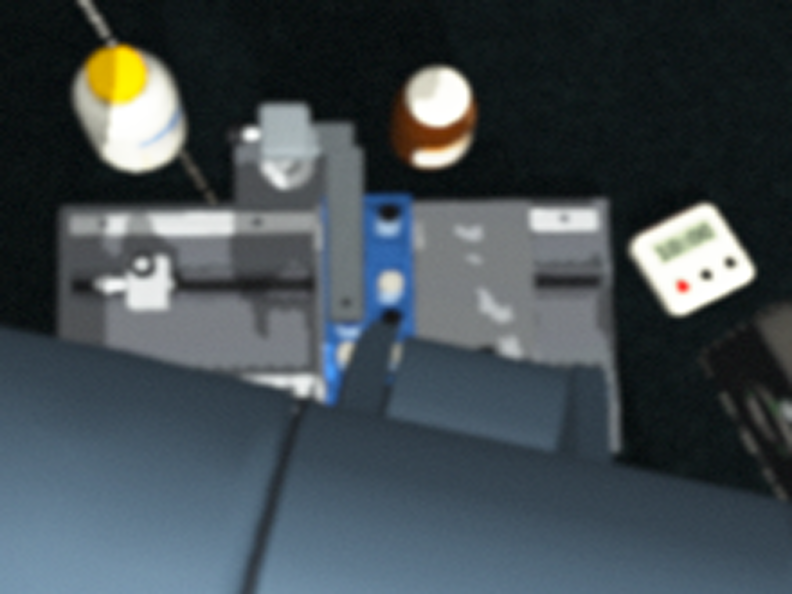

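```bash
python3 -m jog '[0,0.05,0,0, 0,0.2,0,0, 0,0.5,0,0, 0,1,0,0, 0,1.6,0,0, 0,2.2,0,0, 0,2.8,0,0, 0,3.4,0,0, 0,4,0,0, 0,4.6,0,0, 0,5.1,0,0, 0,5.6,0,0, 0,6,0,0, 0,6.3,0,0, 0,6.45,0,0, 0,6.5,0,0, 0,6.5,0,0]' 0 8
python3 - <<'E'
from h import *
s=env.state();print(s['tcp_pos'],s['contact_force'],s['torque'],s['grip_width'])
p,s=shot('top'); 
a=p['color'][170:350,220:440,::-1]; cv2.imwrite('pics/top10z.png',cv2.resize(a,None,fx=3.6,fy=3.3,interpolation=2))
E
```

```text
t: 20.73
tcp_pos: [0.4544, 0.0722, 0.0477]
orientation: [-0.5, -0.5, 0.5, -0.5]
contact_force: [-0.3, 0.6, 6.4]
grip_width: 0.0181
[0.45440472 0.07221167 0.04768803] [-0.25262497  0.58651113  6.41177234] [-0.07498824  0.27673687 -0.02191236] 0.018140741675569404
```

View pics/top10z.png

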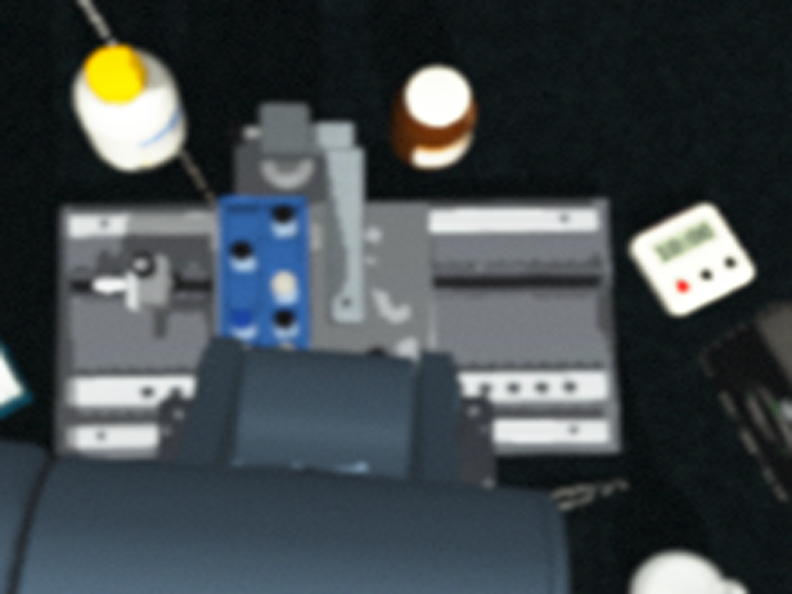

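```bash
python3 -m jog '[0,0.1,0,0, 0,0.2,0,0, 0,0.3,0,0, 0,0.4,0,0, 0,0.5,0,0, 0,0.5,0,0]'; for i in 1; do python3 -m jog '[0,0.05,0,0, 0,0.1,0,0, 0,0.15,0,0]'; done;  python3 -m jog '[0,0.05,0,0, 0,0.1,0,0, 0,0.1,0,0]';python3 -m jog '[0,0.05,0,0, 0,0.1,0,0, 0,0.1,0,0]'
```

```text
t: 21.28
tcp_pos: [0.4544, 0.0771, 0.0477]
orientation: [-0.5, -0.5, 0.5, -0.5]
contact_force: [-0.5, 0.0, 7.0]
grip_width: 0.0179
t: 21.53
tcp_pos: [0.4543, 0.0784, 0.0477]
orientation: [-0.5, -0.5, 0.5, -0.5]
contact_force: [-1.7, -1.7, 6.3]
grip_width: 0.0181
t: 21.78
tcp_pos: [0.4543, 0.0795, 0.0477]
orientation: [-0.5, -0.5, 0.5, -0.5]
contact_force: [-0.4, -0.7, 5.8]
grip_width: 0.0176
t: 22.03
tcp_pos: [0.4543, 0.0805, 0.0477]
orientation: [-0.5, -0.5, 0.5, -0.5]
contact_force: [-0.7, -0.5, 6.2]
grip_width: 0.018
```

```bash
python3 -m jog '[0,0.05,0,0, 0,0.1,0,0, 0,0.1,0,0]';python3 -m jog '[0,0.05,0,0, 0,0.1,0,0, 0,0.1,0,0]';python3 -m jog '[0,0.05,0,0, 0,0.1,0,0, 0,0.1,0,0]'
```

```text
t: 22.28
tcp_pos: [0.4543, 0.0815, 0.0477]
orientation: [-0.5, -0.5, 0.5, -0.5]
contact_force: [-0.6, 0.7, 6.2]
grip_width: 0.018
t: 22.53
tcp_pos: [0.4543, 0.0825, 0.0477]
orientation: [-0.5, -0.5, 0.5, -0.5]
contact_force: [-1.3, -0.8, 6.2]
grip_width: 0.0181
t: 22.78
tcp_pos: [0.4543, 0.0835, 0.0477]
orientation: [-0.5, -0.5, 0.5, -0.5]
contact_force: [-0.7, -1.1, 6.0]
grip_width: 0.018
```

```bash
python3 -m jog '[0,0.05,0,0, 0,0.1,0,0, 0,0.1,0,0]';python3 -m jog '[0,0.05,0,0, 0,0.1,0,0, 0,0.1,0,0]'
```

```text
t: 23.03
tcp_pos: [0.4543, 0.0845, 0.0477]
orientation: [-0.5, -0.5, 0.5, -0.5]
contact_force: [-1.6, -0.6, 7.2]
grip_width: 0.0181
t: 23.28
tcp_pos: [0.4543, 0.0855, 0.0477]
orientation: [-0.5, -0.5, 0.5, -0.5]
contact_force: [-1.3, -1.1, 6.5]
grip_width: 0.0179
```

```bash
python3 -m jog '[0,0.05,0,0, 0,0.1,0,0, 0,0.1,0,0]';python3 -m jog '[0,0.05,0,0, 0,0.1,0,0, 0,0.1,0,0]'
```

```text
t: 23.53
tcp_pos: [0.4543, 0.0865, 0.0477]
orientation: [-0.5, -0.5, 0.5, -0.5]
contact_force: [-0.8, -0.8, 6.1]
grip_width: 0.0179
t: 23.78
tcp_pos: [0.4543, 0.0875, 0.0477]
orientation: [-0.5, -0.5, 0.5, -0.5]
contact_force: [-1.1, -0.7, 6.1]
grip_width: 0.0177
```

```bash
python3 -m jog '[0,0.05,0,0, 0,0.1,0,0, 0,0.1,0,0]';python3 -m jog '[0,0.05,0,0, 0,0.1,0,0, 0,0.1,0,0]'
```

```text
t: 24.03
tcp_pos: [0.4542, 0.0885, 0.0477]
orientation: [-0.5, -0.5, 0.5, -0.5]
contact_force: [-1.8, -1.2, 5.6]
grip_width: 0.0181
t: 24.28
tcp_pos: [0.4543, 0.0895, 0.0477]
orientation: [-0.5, -0.5, 0.5, -0.5]
contact_force: [-1.7, -1.4, 6.0]
grip_width: 0.0181
```

```bash
python3 -m jog '[0,0.05,0,0, 0,0.1,0,0, 0,0.1,0,0]';python3 -m jog '[0,0.05,0,0, 0,0.1,0,0, 0,0.1,0,0]'
```

```text
t: 24.53
tcp_pos: [0.4543, 0.0905, 0.0477]
orientation: [-0.5, -0.5, 0.5, -0.5]
contact_force: [-1.0, -1.0, 6.0]
grip_width: 0.0181
t: 24.78
tcp_pos: [0.4542, 0.0915, 0.0477]
orientation: [-0.5, -0.5, 0.5, -0.5]
contact_force: [-0.3, -1.0, 6.4]
grip_width: 0.0181
```

```bash
python3 -m jog '[0,0.05,0,0, 0,0.1,0,0, 0,0.1,0,0]';python3 -m jog '[0,0.05,0,0, 0,0.1,0,0, 0,0.1,0,0]'
```

```text
t: 25.03
tcp_pos: [0.4542, 0.0925, 0.0477]
orientation: [-0.5, -0.5, 0.5, -0.5]
contact_force: [-0.5, -1.1, 6.5]
grip_width: 0.0179
t: 25.28
tcp_pos: [0.4542, 0.0935, 0.0477]
orientation: [-0.5, -0.5, 0.5, -0.5]
contact_force: [-1.3, -0.5, 6.7]
grip_width: 0.0178
```

```bash
python3 -m jog '[0,0.05,0,0, 0,0.1,0,0, 0,0.1,0,0]';python3 -m jog '[0,0.05,0,0, 0,0.1,0,0, 0,0.1,0,0]'
python3 - <<'E'
from h import *
p,s=shot('top'); 
a=p['color'][170:350,220:440,::-1]; cv2.imwrite('pics/top11z.png',cv2.resize(a,None,fx=3.6,fy=3.3,interpolation=2))
E
```

```text
t: 25.53
tcp_pos: [0.4542, 0.0941, 0.0477]
orientation: [-0.5, -0.5, 0.5, -0.5]
contact_force: [-1.2, -3.0, 6.1]
grip_width: 0.0178
t: 25.78
tcp_pos: [0.4542, 0.0943, 0.0477]
orientation: [0.499, 0.5, -0.5, 0.5]
contact_force: [-1.6, -8.4, 6.5]
grip_width: 0.0179
```

View pics/top11z.png

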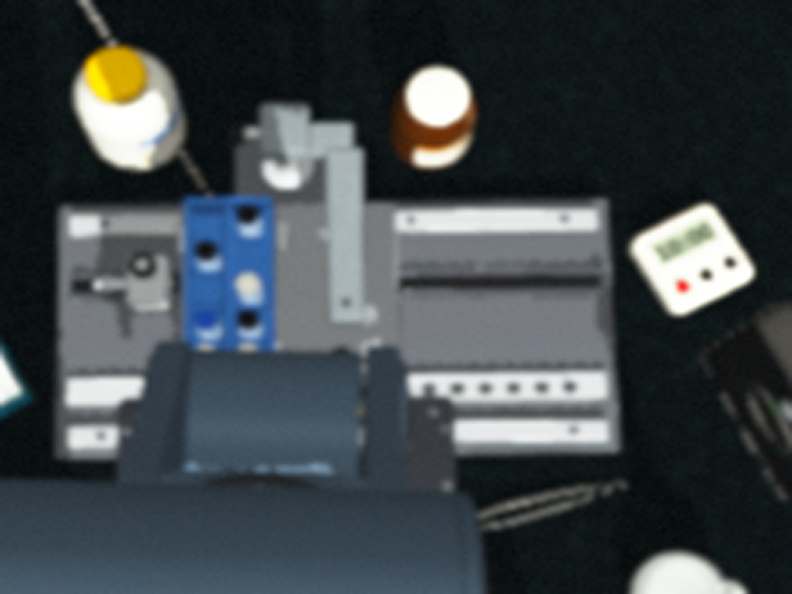

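```bash
python3 -m jog '[0,-0.05,0,0, 0,-0.1,0,0, 0,-0.1,0,0]' - 3; python3 -m jog '[0,0,0,0, 0,0,0,0, 0,0,0,0, 0,0,0,0, 0,0,0,0]' 0.4
python3 -m jog '[0,0,1,0, 0,0,2.5,0, 0,0,4.5,0, 0,0,7,0, -1,-1,10,0, -3,-3,13,0, -3,-5,14,0, -3,-8,14,0, -3,-8,14,0, -3,-8,14,0]'
python3 - <<'E'
from h import *
p,s=shot('wrist','w12.png');print(s['tcp_pos'],s['contact_force'],s['grip_width'],s['t'])
p,s=shot('top'); 
a=p['color'][170:350,220:440,::-1]; cv2.imwrite('pics/top12z.png',cv2.resize(a,None,fx=3.6,fy=3.3,interpolation=2))
E
```

```text
t: 26.08
tcp_pos: [0.4543, 0.0942, 0.0475]
orientation: [-0.5, -0.5, 0.5, -0.5]
contact_force: [-1.2, -4.3, 5.1]
grip_width: 0.0187
t: 26.5
tcp_pos: [0.4547, 0.0947, 0.0473]
orientation: [0.5, 0.5, -0.5, 0.5]
contact_force: [-1.1, 0.3, -0.3]
grip_width: 0.0341
t: 27.33
tcp_pos: [0.4248, 0.0135, 0.1877]
orientation: [0.501, 0.499, -0.501, 0.499]
contact_force: [-0.7, 0.6, 0.1]
grip_width: 0.035
[0.42484377 0.01354994 0.18774552] [-0.67480769  0.59552697  0.09192041] 0.035010144485347575 27.3333
```

View pics/w12.png

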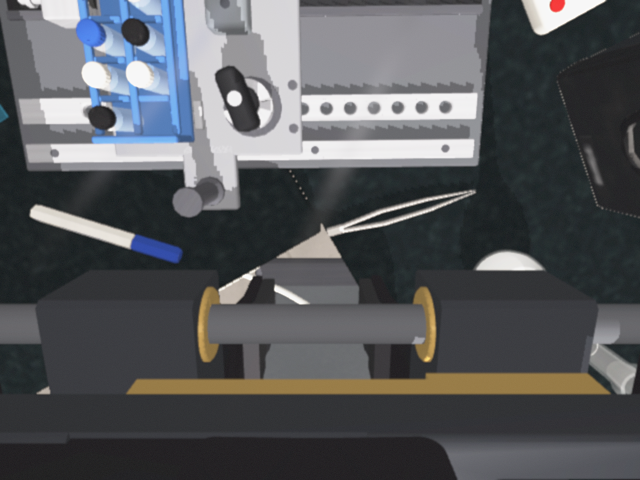

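View pics/top12z.png

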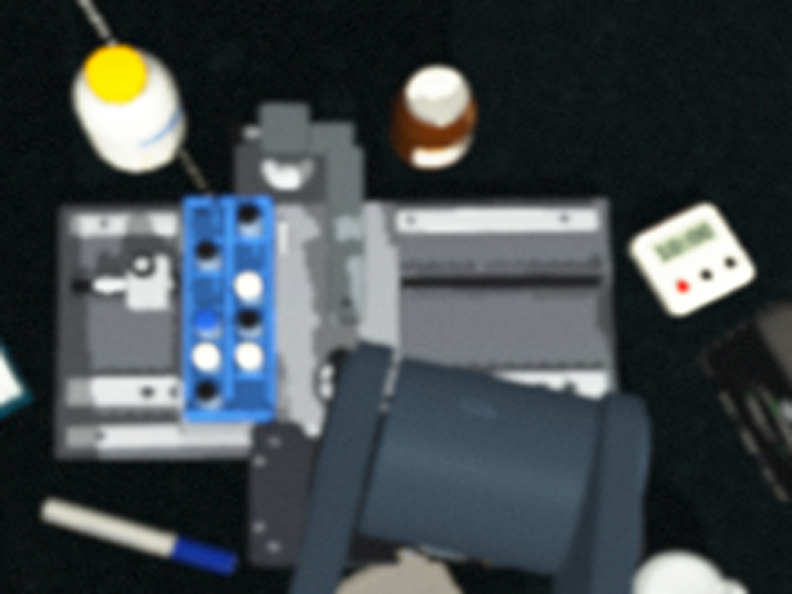

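```bash
python3 -m jog '[0,0,0,0, 0,0,0,0, 0,0,0,0, 0,0,0,0]'; python3 -c "
from rig import env
print(env.hand_in())"
```

```text
t: 27.77
tcp_pos: [0.4246, 0.015, 0.1872]
orientation: [0.5, 0.5, -0.5, 0.5]
contact_force: [0.4, 0.4, -0.2]
grip_width: 0.0349
the job is handed in; nothing more can be done
None
```

The plunger is parked in its rest notch and the carriage stands against the stop screw. I handed the job in at about 28 s of the 72 s allowed; the hand-in reports no verdict.

- **Plunger:** I felt the shoulder at about 12.7 mm lift, so the crown is set about 1.6 mm high. I then backed off, turned the knob about 70° clockwise and eased it down onto the notch floor at about 8.5 mm lift. I took the load off before releasing. The last pictures show the wing still turned and the plunger staying up.
- **Carriage:** I slid it about 87 mm by the post in slow steps. It met the stop with about 7–8 N of the 15 N allowed, and I eased that before letting go. In the last top view it stands where it met the stop, with about 5 mm left to the stop's block.
- **Hands off and bystanders:** The wrist force read about zero at the end with the arm clear. The timer, bottles, marker and tweezers are where they were.

Three things did not go to plan:

- **First grip on the knob:** it caught the round hub instead of the wing, so I opened, raised the hand 4 mm and gripped again.
- **Post grip:** the pads closed on the post's head rather than its shaft.
- **Forces on the plunger:** while turning it I saw up to about 6 N sideways. The highest load while feeling the shoulder read 19 N total, about 8 N over the spring. Pressing on the notch floor put an estimated 17 N on the sleeve, against its 20 N limit.

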